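# Short spin on the bench centrifuge

## Task

Give the tubes in the bench centrifuge a short spin by pushing and pressing with the closed fingers (nothing needs to be gripped): first push the raised lid down until its latch catches and holds it by itself, only then switch the power on by pressing down the raised, white-marked half of the red rocker, and last press the blue key. Finish while still holding the blue key fully down: the program ends in that pose. Do not press the green key, and leave the slide box, the vial and the bottle beside it where they stand.

Things in the scene. Friction and masses are not known exactly. Their poses are not given: they have to be found in the camera images.
- bench_centrifuge: White bench micro-centrifuge, held fast to the table by its suction feet, 244 mm deep (x), 200 mm wide (y), deck at z = 95 mm. Origin: centre of its underside; x points from its front (the operator's and robot's side) to its back, y to the operator's left, z up. On its front face at z = 34 mm sits a grey lid-release button, 34 by 14 mm; pushing it in would free the lid; not needed here.
- panel_middle (a point): Middle of the grey control panel in front of the lid, (-92, 0, 84) mm in the centrifuge's frame, axes as the centrifuge's. The panel is 200 mm wide, 64 mm deep and slopes down to the operator by 0.35 rad. On it, left to right: red power rocker (y = +68 mm), dark display (y = +13, no control), green key (y = -34), blue key (y = -76).
- lid: White lid with a round clear window, 175 mm wide, 13 mm thick. Origin on the hinge line at the back, (111, 0, 101) mm in the centrifuge's frame. Shut, its axes are the centrifuge's; it reaches forward to x = -171 mm (lid frame) and its outer face is at z = +10 mm; the window's rim (110 mm across, centred at x = -80) stands 3 mm higher.
- lid_angle (a joint): Lid angle, rad: 0 shut, grows as the front edge swings up and back about the hinge line; starts at 0.75 to 1.1, stop at 1.25. Stiff hinge with a lifting spring: let go unlatched near shut, it springs up. Closing takes 1 to 2 N at lid_front, but 4 to 8 N below 0.08 rad while the snap latch gives way; it catches at 0, and the latched lid stays below 0.02.
- lid_front (a point): Point on the lid's outer face to push on: middle of its width, 21 mm from the front edge, 150 mm from the hinge line (lid frame (-150, 0, 10) mm). Axes as the lid's.
- lid_hinge (a point): Middle of the lid's hinge line (origin of the lid). Axes as the lid's.
- rocker: Red power rocker, 20 mm (up the slope) by 35 mm (left to right) in a black frame at the left of the panel. Origin: its pivot, 2.5 mm above the panel's face. At value 0 its x points up the slope, y to the left, z along the panel's normal. At the start the left half, marked with a short white bar (the ON half), is up and stands about 11 mm above the panel; the right half is down.
- rocker_tilt (a joint): Rocker tilt, rad: 0 off (white-marked left half up), 0.44 on (left half down). An over-centre spring snaps it to either end from the middle (0.22) and it stays there. Pressing the left half 12 mm from the pivot takes about 3 N; that spot sinks by about 5 mm.
- rocker_on_half (a point): Spot on top of the rocker's white-marked left half where to press, 12 mm left of the pivot. At value 0 its z is the panel's normal.
- short_key: Blue round short-spin key, 24 mm across, at the right end of the panel, standing 9 mm above the panel's face. Origin at its foot on the panel's face, z along the panel's normal, outwards.
- short_key_travel (a joint): How far the blue key is pressed in along the panel's normal, m: 0 up, 0.0045 fully down. Sprung: 1.4 N starts it, 4.5 N holds it fully down; it comes up when let go.
- short_key_top (a point): Centre of the blue key's top face; z along the panel's normal, outwards.
- start_key: Green round start key, of the same build as the blue one, 42 mm to its left; not to be pressed. Origin at its foot on the panel's face.
- start_key_travel (a joint): How far the green key is pressed, m: 0 up, 0.0045 down.
- slide_box: Loose brown wooden slide box, 90 by 100 by 39 mm, shut, left of the centrifuge; origin at the centre of its underside.
- vial: Loose glass vial with a green cap, 27 mm across, 64 mm high, left of the centrifuge, behind the box; origin at the centre of its underside.
- small_bottle: Loose small reagent bottle with a blue cap, 46 mm across, 87 mm high, right of the centrifuge; origin at the centre of its underside.
Mind the look-alikes: they are no part of the job. Of the things that look like the slide_box, take the one that is nearest to the robot's base at the start. What is shaped like the vial but pink is not meant.

How it is judged (in metres and radians):
On the way, in this order (a step that is already met when the one before it is completed fails the run):
1. the lid is shut and held by its latch alone, with the power still off and the blue key up (value of joint lid_angle below 0.03 rad and not (contact force between the fingers and lid above 0.2 N) and value of joint rocker_tilt below 0.15 rad and value of joint short_key_travel below 0.001 m), for 0.2 s.
2. the power rocker is tipped to on and let go, the lid still latched, the blue key not yet pressed (value of joint rocker_tilt above 0.36 rad and value of joint lid_angle below 0.03 rad and value of joint short_key_travel below 0.001 m and not (contact force between the fingers and rocker above 0.2 N)), for 0.1 s.
3. the blue short-spin key is held down by the fingers (value of joint short_key_travel above 0.0034 m and contact force between the fingers and short_key above 1.5 N and value of joint rocker_tilt above 0.36 rad and value of joint lid_angle below 0.03 rad), for 0.3 s.
At the end, for the whole second after the job is handed in: Through the last second: lid latched (below 0.03 rad) and untouched, rocker on (above 0.36 rad), blue key held down by the fingers (over 3.4 of 4.5 mm, over 1.5 N), green key up; slide box, vial and bottle upright and within 15 mm of where they stood (all of step 3 and not (contact force between the fingers and lid above 0.2 N) and value of joint start_key_travel below 0.001 m and distance of each of slide_box, vial, small_bottle from where it was at the start of the episode below 0.015 m and angle between each of slide_box, vial, small_bottle's own z axis and vertical below 0.2 rad); the arm keeps its last pose, push and grip.
It fails at once if the power is switched on while the lid is not latched (value of joint rocker_tilt above 0.25 rad and value of joint lid_angle above 0.05 rad).
It fails at once if the blue key is pressed before the power is on (value of joint short_key_travel above 0.002 m and value of joint rocker_tilt below 0.25 rad).
It fails at once if the green key is pressed (value of joint start_key_travel above 0.002 m).
It fails at once if the slide box, the vial or the bottle is moved more than 15 mm, lifted or tipped (distance of any of slide_box, vial, small_bottle from where it was at the start of the episode above 0.015 m or angle between any of slide_box, vial, small_bottle's own z axis and vertical above 0.25 rad).
It also fails if it takes over 45 s, if anything falls off the work surface, if the arm or the gripper's body presses on something with over 40 N, if the wrist force passes 120 N, or if a joint passes its speed limit or range.

## Robot

A 6-joint arm with a two-finger parallel gripper is mounted at the origin on a cart in front of the work surface, level with it; the furniture and walls round the work are solid. World frame = base frame: x ahead of the robot, y to its left, z up, the work surface at z = 0. Lengths are in mm, angles in rad, forces in N, time in s.
With the tool pointing down it reaches from about 350 to 950 mm from the base axis. Payload 17.4 kg.
Tool frame: the origin (TCP) lies midway between the tips of the shut fingers; the grasp point (between the pads) lies 19 mm behind it; z points along the fingers, y is the line along which they close (so a half turn about z gives the same grasp; the last joint's range is limited). The gripper opens to 93 mm and grips with 3 to 60 N. Pads are 15 mm wide; open, the fingers measure 128 mm over their backs; the gripper's body (75 mm by 188 mm) begins 65 mm behind the grasp point.
Start: joints at [-1.156, 0.116, 1.442, -0, 1.584, -0.038], TCP at [295.294, -606.987, 218.646] pointing down, gripper open.
Joint ranges: [-2.83, 2.83], [-0.83, 2.19], [0.07, 2.5], [-1.14, 4.28], [0.01, 3], [-2.97, 2.97]. Speed limits (rad/s): [1.89, 1.89, 2.22, 3.14, 3.14, 3.14].

## Interface

Orientations are given as a unit quaternion [x, y, z, w].
In Python, from plant import env gives the robot as it stands.
- The arm moves only by the tool arm_command, never from a script. Its argument "rows" is a list of rows, each a list of 2 entries, a list of its own where there are three numbers: the shift along the tool's x, y, z normalised to -1 to 1, where 1 is 0.2 m, then the turn about the tool's z normalised to -1 to 1, where 1 is 1.5 rad. A call has 1 to 12 rows; each row is the pose to reach, as a shift and turn from the pose commanded when the call began, along the tool's axes at that moment; what a row does not reach only later rows make up. A row lasts 1/12 s, in which the tool goes at most 41.7 mm and 7.16 degrees, less where a joint would pass 70% of its speed; a pose out of reach is approached as far as the arm can. A call with a number of a shift or a turn outside -1 to 1 is refused whole. A call with a gripper value outside its range is refused whole. "hand" is the opening, from 0 (shut) to 1 (fully open), set as the call begins (left out, the last holds). The fingers move at their own pace and stop on an object; "force" is the grip in N (left out, the last holds). Time passes only in rows, so rows that repeat a pose let the fingers close. It gives the time, the measured TCP pose, the force, the opening and the grip force at its end, in the units of the state.
- env.sense(): the state, without advancing time (a new reading comes with each control period).
- env.capture(name): name is "scene" or "top" or "wrist"; returns the picture (480x640x3 uint8, red, green, blue); there is no depth.
- env.get_calibration(name): a dict with "fx", "fy", "cx", "cy" (pixels), "rvec" (rotation vector, rad) and "tvec" (3), from world to camera coordinates, as OpenCV has them; the wrist camera has in their place "T_tool_cam" (4x4, takes a point from camera to tool coordinates, whose origin is the TCP and whose axes are the flange's). Camera axes: x right, y down, z forward; pixel columns grow to the right and rows downward; lengths in mm; the calibration is good to about 2 mm. A picture is of the moment at which its call begins: read the wrist's pose just before it. get_calibration takes no time and is no camera call.
- env.job_done(): hands the job in; it is judged then, once.
The state is a dict: "t": time; "joints": joint angles; "joint_velocities": joint speeds; "tau": joint torques, N m; "tool_pos": TCP position; "orientation": TCP orientation; "ft_force": force on the tool from outside, world axes, zero at the start; "moment": the same for the moment, N m; "gripper_width": finger opening in mm; "grasp_force": force on a finger pad.
Only numpy, scipy, OpenCV 4.12 (cv2) and the standard library are available. Lean on these libraries where they do the work, as an engineer would, in place of code of your own. Each camera call takes 0.05 s, during which the arm holds its last target. There are 200 camera calls.

## Working session

There is one attempt and no reset: what is moved stays moved. The work goes in short steps, Python scripts to look and compute and a tool call to move; the robot and the scene stay as the last step left them, time stands still between calls to the robot, and variables do not carry over. Pictures are saved under pics/ and viewed, at most 10 in all, crops included, and the job is handed in when it is done.

Besides the shell and the picture viewer there is one more tool, called after ">>>" by a JSON object that holds its "api" and its "payload", one argument or row to a line. arm_command: Moves the arm, as the interface text tells. Scaled input: -1 to 1 covers 0.2 m each way for a shift and 1.5 rad each way for a turn. Its arguments: {"type":"object","properties":{"rows":{"type":"array"},"hand":{"type":"number"},"force":{"type":"number"}},"required":["rows"]}

```bash
mkdir -p pics
python3 - <<'E'
from plant import env
import cv2,numpy as np
for n in ("scene","top"):
    im=env.capture(n); cv2.imwrite(f"pics/{n}0.png",im[:,:,::-1]); c=env.get_calibration(n)
    print(n,c)
s=env.sense();print(s['t'],s['tool_pos'],s['orientation'],s['ft_force'],s['gripper_width'])
print(env.get_calibration("wrist"))
E
```

```text
scene {'fx': 469.4767065488918, 'fy': 469.4767065488918, 'cx': 320.380678169481, 'cy': 232.15342311133045, 'rvec': array([ 0.66660708, -2.48949076,  1.29240697]), 'tvec': array([459.64524083, 324.90447945, 564.93798687])}
top {'fx': 538.3451954567265, 'fy': 538.3451954567265, 'cx': 320.5422552822271, 'cy': 240.66724621342354, 'rvec': array([ 2.166492  , -2.04292958,  0.2107889 ]), 'tvec': array([-155.23147104,  587.29771667,  953.86161217])}
0.1 [ 295.23753372 -606.80194016  218.00130746] [ 9.74481007e-01  2.24469377e-01 -9.51699861e-05 -5.06919629e-04] [-1.12770084 -0.08742244 -0.52741799] 93.11865031238591
{'fx': 429.52354582873824, 'fy': 429.52354582873824, 'cx': 323.89220107586095, 'cy': 231.49687321348944, 'T_tool_cam': array([[ 9.64177696e-04, -9.53951052e-01, -2.99960766e-01,
         8.40859471e+01],
       [ 9.99999487e-01,  8.26789240e-04,  5.84945619e-04,
        -1.09136134e+00],
       [-3.10005154e-04, -2.99961177e-01,  9.53951360e-01,
        -1.65834587e+02],
       [ 0.00000000e+00,  0.00000000e+00,  0.00000000e+00,
         1.00000000e+00]])}
```

View pics/scene0.png

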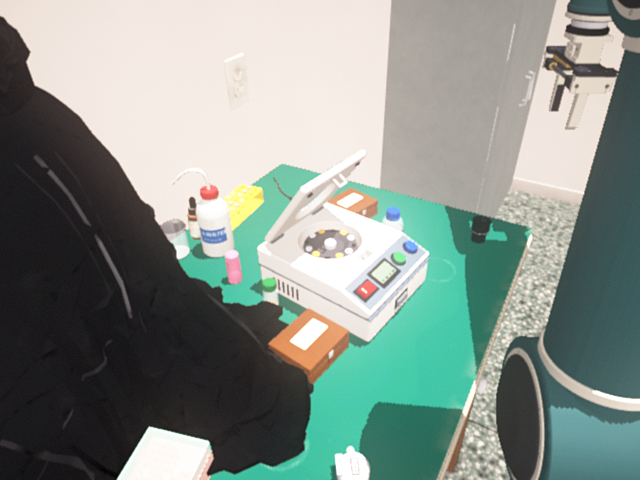

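View pics/top0.png

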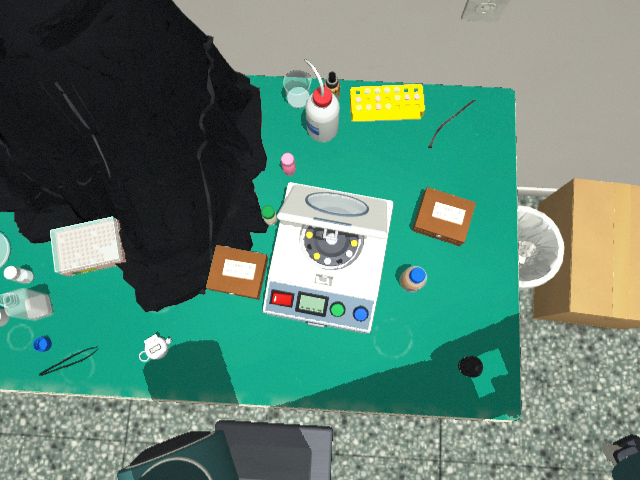

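The scene view shows the centrifuge at about (340,265) with its lid raised. In the top view it spans about (265–393, 185–330), with the rocker at (282,299), the green key at (338,310) and the blue key at (361,314). I'll zoom in for precise features.

Run:
```python
import cv2,numpy as np
def crop(n,x,y,w,h,s):
    im=cv2.imread(f"pics/{n}0.png")[y:y+h,x:x+w]
    im=cv2.resize(im,None,fx=s,fy=s,interpolation=cv2.INTER_CUBIC)
    for i in range(0,w,20): cv2.putText(im,str(x+i),(i*s,8),0,.3,(0,0,255),1); cv2.line(im,(i*s,10),(i*s,14),(0,0,255),1)
    for i in range(0,h,20): cv2.putText(im,str(y+i),(0,i*s+3),0,.3,(0,0,255),1)
    return im
cv2.imwrite("pics/c1.png",crop("top",255,175,150,165,3) if 0 else cv2.resize(crop("top",260,180,140,155,4),None,fx=.96,fy=.96))
cv2.imwrite("pics/c2.png",crop("scene",250,145,190,195,3))
```

```text
(no output)
```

View pics/c1.png

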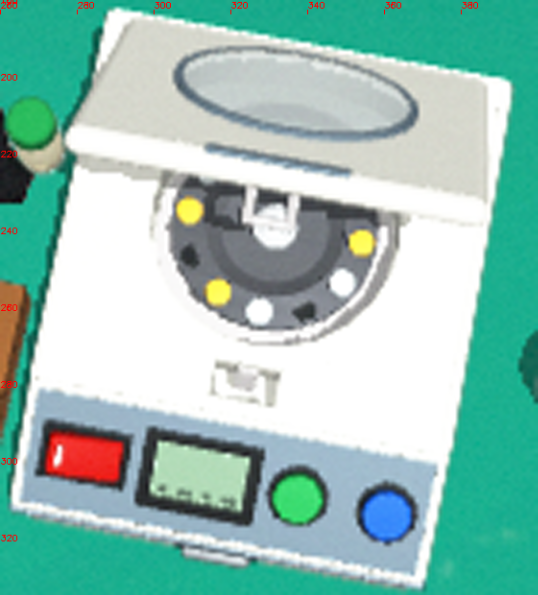

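View pics/c2.png

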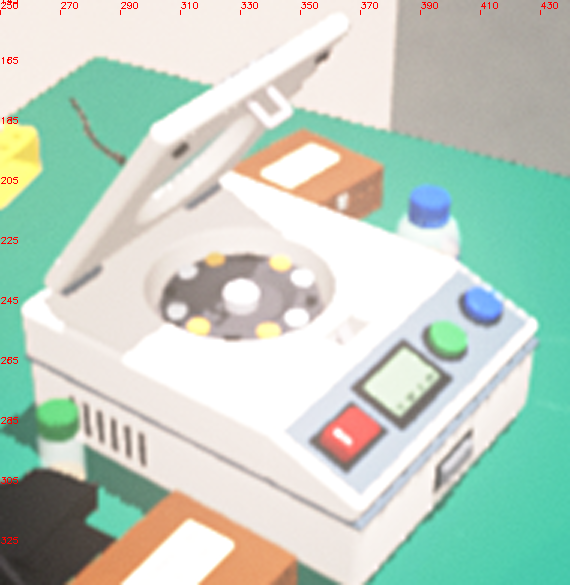

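The crops show the panel, keys and lid corners clearly. Next I'll fit the pose and lid angle from these features.

```bash
cat > h.py <<'E'
import numpy as np, cv2
from scipy.spatial.transform import Rotation as R
from scipy.optimize import least_squares
from plant import env
C={n:env.get_calibration(n) for n in("scene","top")}
def proj(n,P):
    c=C[n];K=np.array([[c['fx'],0,c['cx']],[0,c['fy'],c['cy']],[0,0,1]])
    return cv2.projectPoints(np.array(P,float).reshape(-1,3),c['rvec'],c['tvec'],K,None)[0][:,0]
a=.35
def panel(s,y,h): # along slope, left, above
    return np.array([-92,0,84])+s*np.array([np.cos(a),0,np.sin(a)])+np.array([0,y,0])+h*np.array([-np.sin(a),0,np.cos(a)])
def lid(p,th): # +angle lifts front
    return np.array([111,0,101])+R.from_euler('y',th).apply(p)
def world(q,p): return R.from_euler('z',q[2]).apply(p)+[q[0],q[1],0]
E
cat > fit.py <<'E'
from h import *
F=[("green",lambda th:panel(0,-34,9),(337.6,309.7),(398.7,258.3)),
("blue",lambda th:panel(0,-76,9),(360.5,313.6),(411,247)),
("rock",lambda th:panel(0,68,6),(282.1,299),(365.7,290.3)),
("disp",lambda th:panel(0,13,2),(312.6,304.2),(383.7,272)),
("TL",lambda th:panel(32,100,0),(269.9,281),(345.7,289)),
("TR",lambda th:panel(32,-100,0),(374.1,300.6),(403.3,233.3)),
("lidL",lambda th:lid([-171,87.5,10],th),(279.5,213),(301.7,186.7)),
("lidR",lambda th:lid([-171,-87.5,10],th),(387.6,232),(365,150))]
def res(q):
    P=[world(q,f[1](q[3])) for f in F]
    return np.r_[(proj("top",P)-[f[2] for f in F]),(proj("scene",P)-[f[3] for f in F])].ravel()
best=min((least_squares(res,[600,-50,y,.9],loss='soft_l1') for y in (-.3,0,.3,-1)),key=lambda r:r.cost)
q=best.x;print(q.round(3),best.cost);print(res(q).reshape(2,-1,2).round(1))
np.save("q.npy",q)
for n,p in(("front",lid([-150,0,10],q[3])),("hinge",[111,0,101]),("rock",panel(0,80,11)),("rockpiv",panel(0,68,2.5)),("blue",panel(0,-76,9)),("green",panel(0,-34,9)),("front0",lid([-150,0,10],0))): print(n,world(q,p).round(1))
E
python3 fit.py
```

```text
[ 5.62494e+02 -1.36963e+02 -1.34000e-01  9.59000e-01] 30.30191242639407
[[[-0.5  0.8]
  [-0.1  1.5]
  [-0.8  0.1]
  [-1.1  0.3]
  [-2.6 -3.1]
  [ 2.9 -1.4]
  [-2.9  0.6]
  [ 0.2  2.6]]

 [[ 1.1 -2.6]
  [ 0.6 -2.7]
  [ 1.1 -2.4]
  [ 0.4 -0.1]
  [-6.7 -1. ]
  [-0.9 -2.5]
  [-1.2 -0.2]
  [-0.3 -2.9]]]
front [ 595.2 -141.4  229.5]
hinge [ 672.5 -151.8  101. ]
rock [478.2 -44.9  94.3]
rockpiv [479.5 -57.2  86.3]
blue [ 458.1 -199.6   92.5]
green [ 463.7 -158.    92.5]
front0 [ 523.8 -131.8  111. ]
```

```bash
cat >> h.py <<'E'
def go(*targets,yaw=None):
    s=env.sense();T=R.from_quat(s['orientation']);p=np.array(s['tool_pos'])
    y=np.arctan2(*T.as_matrix()[[1,0],0])
    print("t",round(s['t'],2),"tcp",p.round(1),"yaw",round(y,3),"F",np.round(s['ft_force'],1),"turn",None if yaw is None else round((y-yaw)/1.5,3))
    for t in targets: print(np.round(t,1),(T.inv().apply(np.array(t)-p)/200).round(3))
E
sed -i '/^("TL"\|^("TR"/d' fit.py; python3 fit.py; python3 -c "
from h import *
go([400,-130,320],yaw=np.load('q.npy')[2])"
```

```text
[ 5.63743e+02 -1.37356e+02 -1.34000e-01  3.86510e+01] 13.842298822084686
[[[-0.3  0.1]
  [ 0.1  0.8]
  [-0.6 -0.6]
  [-0.8 -0.4]
  [-2.7  0.5]
  [ 0.4  2.5]]

 [[ 0.5 -2.9]
  [ 0.1 -3. ]
  [ 0.5 -2.8]
  [-0.2 -0.5]
  [-1.3  0. ]
  [-0.4 -2.7]]]
front [ 595.6 -141.7  229. ]
hinge [ 673.7 -152.2  101. ]
rock [479.5 -45.3  94.3]
rockpiv [480.8 -57.6  86.3]
blue [ 459.3 -200.    92.5]
green [ 465.  -158.3   92.5]
front0 [ 525.1 -132.1  111. ]
t 0.1 tcp [ 295.2 -606.8  218. ] yaw 0.453 F [-1.1 -0.1 -0.5] turn 0.391
[ 400 -130  320] [ 1.514 -1.915 -0.508]
```

>>> {"api": "arm_command", "payload": {
  "rows": [
    [[0.76,-0.96,-0.51],0.391],
    [[0.76,-0.96,-0.51],0.391],
    [[0.76,-0.96,-0.51],0.391],
    [[0.76,-0.96,-0.51],0.391],
    [[0.76,-0.96,-0.51],0.391],
    [[0.76,-0.96,-0.51],0.391],
    [[0.76,-0.96,-0.51],0.391],
    [[0.76,-0.96,-0.51],0.391],
    [[0.76,-0.96,-0.51],0.391]
  ],
  "hand": 0,
  "force": 20
}}

```text
t: 0.85
tool_pos: [348.2, -367.6, 320.8]
orientation: [0.998, -0.066, 0.0, 0.0]
ft_force: [0.6, -0.2, 0.2]
gripper_width: 37.7
grasp_force: 0.0
```

```bash
python3 -c "
from h import *
go([400,-130,320],yaw=-.134)"
```

```text
t 0.85 tcp [ 348.2 -367.6  320.8] yaw -0.132 F [ 0.6 -0.2  0.2] turn 0.001
[ 400 -130  320] [ 0.1   -1.212  0.003]
```

>>> {"api": "arm_command", "payload": {
  "rows": [
    [[0.1,-0.95,0],0],
    [[0.1,-0.95,0],0],
    [[0.1,-0.95,0],0],
    [[0.1,-0.95,0],0],
    [[0.1,-0.95,0],0],
    [[0.1,-0.95,0],0],
    [[0.1,-0.95,0],0],
    [[0.1,-0.95,0],0]
  ]
}}

```text
t: 1.52
tool_pos: [393.1, -183.3, 319.8]
orientation: [0.998, -0.067, -0.001, -0.0]
ft_force: [0.3, -0.6, -0.5]
gripper_width: 0.5
grasp_force: 0.0
```

Run:
```python
from h import *
go(yaw=-.134)
s=env.sense();im=env.capture("wrist");cv2.imwrite("pics/w0.png",im[:,:,::-1])
np.savez("w0.npz",p=s['tool_pos'],o=s['orientation'])
```

```text
t 1.52 tcp [ 393.1 -183.3  319.8] yaw -0.134 F [ 0.3 -0.6 -0.5] turn -0.0
```

View pics/w0.png

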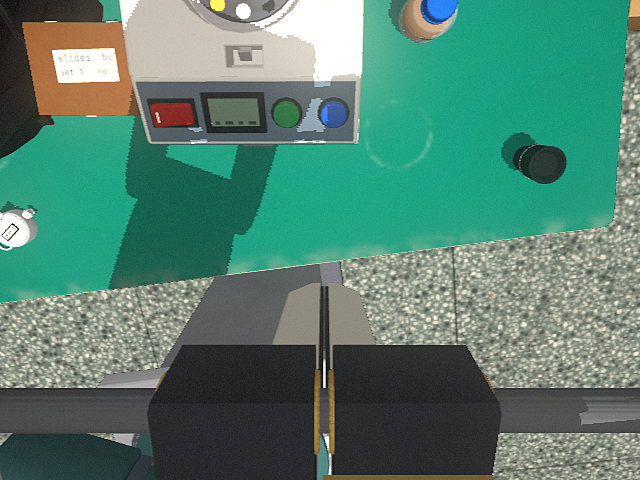

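The wrist view shows the rocker at (173,113), display (235,113), green key (286,112) and blue key (333,113), with the closed fingertips at about (325,290). I'll refit with these included.

```bash
cat > fit2.py <<'E'
from h import *
exec(open("fit.py").read().split("best=")[0].split("import *")[1])
w=np.load("w0.npz");c=env.get_calibration("wrist");M=c['T_tool_cam']
Fw=[("green",panel(0,-34,9),(286.5,112)),("blue",panel(0,-76,9),(333.5,113)),("rock",panel(0,68,6),(173,113)),("disp",panel(0,13,2),(235,113))]
def projw(P):
    t=R.from_quat(w['o']).inv().apply(np.array(P)-w['p']); x=(t-M[:3,3])@M[:3,:3]
    return x[:,:2]/x[:,2:]*c['fx']+[c['cx'],c['cy']]
def resw(q): return (projw([world(q,f[1]) for f in Fw])-[f[2] for f in Fw])
q0=np.load("q.npy");print(resw(q0).round(1))
r=least_squares(lambda q:resw(q).ravel(),q0[:3]);print("wrist only",r.x.round(3),resw(r.x).round(1).tolist())
r=least_squares(lambda q:np.r_[res(q),resw(q).ravel()*1.5],[563,-137,-.134,.95],loss='soft_l1');q=r.x
print("all",q.round(3),resw(q).round(1).tolist());print(res(q).reshape(2,-1,2).round(1).tolist());np.save("q.npy",q)
E
python3 fit2.py
```

```text
[[-0.5  2.6]
 [ 0.1  1.7]
 [-1.5  0.2]
 [-0.9 -1.5]]
wrist only [ 5.64334e+02 -1.36583e+02 -1.19000e-01] [[0.2, 1.4], [0.8, -0.3], [-0.7, 0.8], [-0.2, -1.9]]
all [ 5.64302e+02 -1.37219e+02 -1.26000e-01  9.51000e-01] [[0.2, 1.6], [0.7, 0.3], [-0.8, 0.2], [-0.3, -2.0]]
[[[0.2, -0.3], [0.5, 0.2], [-0.3, -0.5], [-0.5, -0.6], [-3.0, 0.7], [0.2, 1.7]], [[0.3, -3.2], [-0.3, -3.4], [0.7, -3.0], [-0.3, -0.7], [-1.2, 0.2], [-1.1, -2.7]]]
```

```bash
cat > lidpath.py <<'E'
from h import *
q=np.load("q.npy")
def L(th,dz=0): return world(q,lid([-156,0,10],th)+[6,0,dz])
L0=L
if __name__=="__main__":
    go(L(.95,70),L(.95,15),*[L(t) for t in (.9,.75,.6,.45,.3,.2,.1,.05,0)],yaw=-.126)
E
python3 lidpath.py
```

```text
t 1.57 tcp [ 393.  -183.5  319.9] yaw -0.135 F [ 0.4 -0.2  0.2] turn -0.006
[ 598.4 -141.5  303.7] [ 0.989 -0.346  0.08 ]
[ 598.4 -141.5  248.7] [ 0.99  -0.346  0.355]
[ 591.9 -140.7  229.4] [ 0.957 -0.346  0.451]
[ 573.9 -138.4  214.7] [ 0.866 -0.345  0.525]
[ 558.2 -136.5  197.3] [ 0.788 -0.344  0.612]
[ 545.3 -134.8  177.9] [ 0.723 -0.343  0.709]
[ 535.5 -133.6  156.7] [ 0.673 -0.343  0.815]
[ 530.7 -133.   141.8] [ 0.649 -0.343  0.89 ]
[ 527.4 -132.5  126.5] [ 0.633 -0.342  0.966]
[ 526.3 -132.4  118.8] [ 0.627 -0.342  1.005]
[ 525.6 -132.3  111. ] [ 0.624 -0.342  1.044]
```

>>> {"api": "arm_command", "payload": {
  "rows": [
    [[0.5,-0.35,0],-0.006],
    [[0.99,-0.35,0],-0.006],
    [[0.99,-0.35,0.08],-0.006],
    [[0.99,-0.35,0.08],-0.006],
    [[0.99,-0.35,0.08],-0.006],
    [[0.99,-0.35,0.08],-0.006],
    [[0.99,-0.35,0.2],-0.006],
    [[0.99,-0.35,0.35],-0.006],
    [[0.99,-0.35,0.35],-0.006],
    [[0.99,-0.35,0.35],-0.006]
  ]
}}

```text
t: 2.4
tool_pos: [598.0, -140.4, 249.4]
orientation: [0.998, -0.063, -0.002, -0.0]
ft_force: [-0.2, -0.9, 0.6]
gripper_width: 0.4
grasp_force: 0.0
```

```bash
python3 lidpath.py
```

```text
t 2.4 tcp [ 598.  -140.4  249.4] yaw -0.126 F [-0.2 -0.9  0.6] turn -0.0
[ 598.4 -141.5  303.7] [ 0.002  0.005 -0.271]
[ 598.4 -141.5  248.7] [0.003 0.005 0.004]
[ 591.9 -140.7  229.4] [-0.03   0.005  0.1  ]
[ 573.9 -138.4  214.7] [-0.12   0.005  0.174]
[ 558.2 -136.5  197.3] [-0.199  0.005  0.261]
[ 545.3 -134.8  177.9] [-0.264  0.005  0.359]
[ 535.5 -133.6  156.7] [-0.313  0.006  0.465]
[ 530.7 -133.   141.8] [-0.337  0.006  0.539]
[ 527.4 -132.5  126.5] [-0.353  0.006  0.616]
[ 526.3 -132.4  118.8] [-0.359  0.006  0.654]
[ 525.6 -132.3  111. ] [-0.362  0.006  0.693]
```

>>> {"api": "arm_command", "payload": {
  "rows": [
    [[-0.02,0.005,0.06],0],
    [[-0.03,0.005,0.1],0],
    [[-0.075,0.005,0.137],0],
    [[-0.12,0.005,0.174],0],
    [[-0.16,0.005,0.217],0],
    [[-0.2,0.005,0.26],0],
    [[-0.232,0.005,0.31],0],
    [[-0.264,0.005,0.36],0],
    [[-0.29,0.005,0.412],0],
    [[-0.313,0.005,0.465],0],
    [[-0.325,0.005,0.5],0],
    [[-0.337,0.005,0.54],0]
  ]
}}

```text
t: 3.4
tool_pos: [531.6, -132.0, 142.5]
orientation: [0.998, -0.062, 0.0, 0.0]
ft_force: [0.1, -0.2, 2.0]
gripper_width: 0.1
grasp_force: 0.7
```

```bash
python3 lidpath.py; python3 -c "
from h import *
cv2.imwrite('pics/s1.png',env.capture('scene')[100:350,200:480,::-1].repeat(2,0).repeat(2,1))"
```

```text
t 3.4 tcp [ 531.6 -132.   142.5] yaw -0.125 F [ 0.1 -0.2  2. ] turn 0.001
[ 598.4 -141.5  303.7] [ 0.338  0.006 -0.806]
[ 598.4 -141.5  248.7] [ 0.338  0.006 -0.531]
[ 591.9 -140.7  229.4] [ 0.305  0.006 -0.435]
[ 573.9 -138.4  214.7] [ 0.214  0.006 -0.361]
[ 558.2 -136.5  197.3] [ 0.135  0.006 -0.274]
[ 545.3 -134.8  177.9] [ 0.07   0.005 -0.177]
[ 535.5 -133.6  156.7] [ 0.02   0.005 -0.071]
[ 530.7 -133.   141.8] [-0.004  0.005  0.003]
[ 527.4 -132.5  126.5] [-0.02   0.005  0.08 ]
[ 526.3 -132.4  118.8] [-0.026  0.005  0.118]
[ 525.6 -132.3  111. ] [-0.029  0.005  0.157]
```

View pics/s1.png

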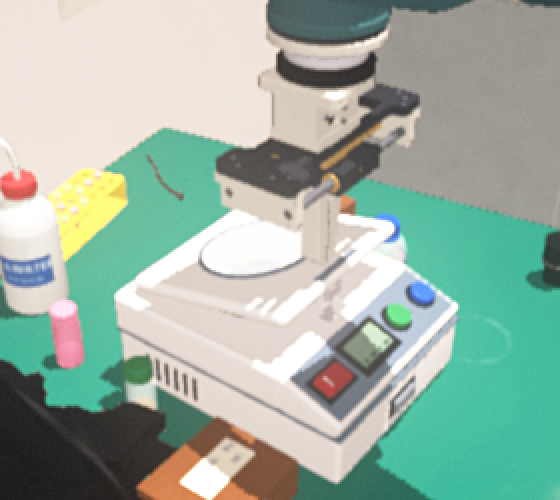

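The fingers at about (315,250) are on the lid's front edge with the lid nearly shut, at 2 N as expected. I'll press on slowly.

>>> {"api": "arm_command", "payload": {
  "rows": [
    [[-0.01,0.005,0.04],0],
    [[-0.02,0.005,0.08],0],
    [[-0.025,0.005,0.118],0],
    [[-0.028,0.005,0.14],0],
    [[-0.03,0.005,0.157],0],
    [[-0.03,0.005,0.165],0],
    [[-0.03,0.005,0.165],0]
  ]
}}

```text
t: 4.03
tool_pos: [525.7, -132.1, 111.1]
orientation: [0.998, -0.062, 0.0, 0.0]
ft_force: [-9.1, 3.0, 18.6]
gripper_width: 0.2
grasp_force: 9.5
```

>>> {"api": "arm_command", "payload": {
  "rows": [
    [[0,0,-0.05],0],
    [[0,0,-0.1],0],
    [[0,0,-0.2],0],
    [[0,0,-0.35],0],
    [[0,0,-0.35],0],
    [[0,0,-0.35],0]
  ]
}}

```text
t: 4.53
tool_pos: [526.3, -132.3, 181.6]
orientation: [0.998, -0.062, 0.001, 0.0]
ft_force: [0.3, -1.1, -1.5]
gripper_width: 0.0
grasp_force: 0.0
```

```bash
python3 -c "
from h import *
q=np.load('q.npy')
im=env.capture('scene');print(proj('scene',[world(q,lid([-171,s*87.5,10],0)) for s in(1,-1)]))
cv2.imwrite('pics/s2.png',im[100:350,200:480,::-1].repeat(2,0).repeat(2,1))
# rocker: finger centre 19 mm left of pivot, 2 mm down slope
for d in (30,0): print(d); go(world(q,panel(-2,87,13)+[0,0,d]),world(q,panel(-3,-77,9)+[0,0,d]),yaw=q[2])"
```

```text
[[342.35624374 275.31161278]
 [397.67770525 225.82130657]]
30
t 4.58 tcp [ 525.8 -132.1  180. ] yaw -0.125 F [-0.5 -0.7 -0.5] turn 0.001
[477.7 -38.6 125.5] [-0.297 -0.434  0.272]
[ 457.5 -201.3  121.4] [-0.296  0.386  0.293]
0
t 4.58 tcp [ 525.8 -132.1  180. ] yaw -0.125 F [-0.5 -0.7 -0.5] turn 0.001
[477.7 -38.6  95.5] [-0.297 -0.434  0.422]
[ 457.5 -201.3   91.4] [-0.296  0.386  0.443]
```

View pics/s2.png

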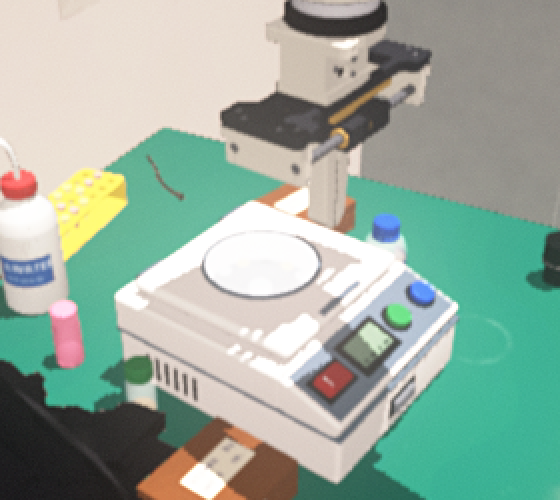

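The lid stays latched: its front-left corner is at the predicted position. Next is the rocker.

>>> {"api": "arm_command", "payload": {
  "rows": [
    [[-0.15,-0.22,0.1],0],
    [[-0.3,-0.434,0.2],0],
    [[-0.3,-0.434,0.3],0],
    [[-0.3,-0.434,0.36],0],
    [[-0.3,-0.434,0.38],0],
    [[-0.3,-0.434,0.4],0],
    [[-0.3,-0.434,0.41],0],
    [[-0.3,-0.434,0.42],0]
  ]
}}

```text
t: 5.25
tool_pos: [477.6, -39.1, 96.3]
orientation: [0.998, -0.063, 0.0, -0.0]
ft_force: [-0.4, 3.4, 4.1]
gripper_width: 0.4
grasp_force: 2.0
```

```bash
python3 -c "
from h import *
q=np.load('q.npy')
cv2.imwrite('pics/s3.png',env.capture('scene')[220:345,300:440,::-1].repeat(4,0).repeat(4,1))
go(world(q,panel(-2,87,13)),yaw=q[2])"
```

```text
t 5.3 tcp [477.6 -39.1  96.1] yaw -0.126 F [0.8 0.6 2.5] turn 0.0
[477.7 -38.6  95.5] [ 0.    -0.003  0.003]
```

View pics/s3.png

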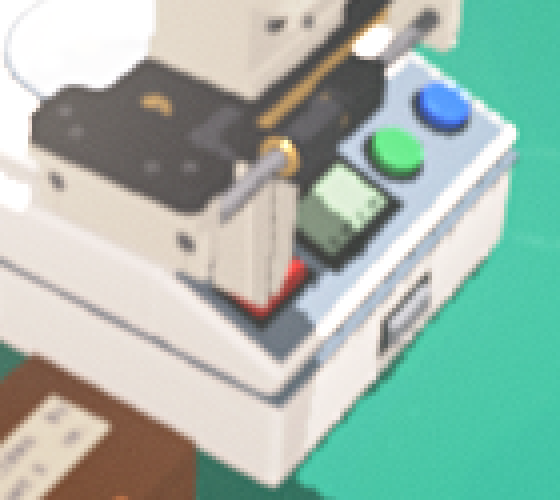

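The fingers, at about (260,290) in the crop, are on the rocker's left half with 2–4 N. I'll press further.

>>> {"api": "arm_command", "payload": {
  "rows": [
    [[0,0,0.008],0],
    [[0,0,0.015],0],
    [[0,0,0.02],0],
    [[0,0,0.02],0]
  ]
}}

```text
t: 5.63
tool_pos: [476.7, -38.7, 91.4]
orientation: [0.998, -0.062, -0.0, 0.0]
ft_force: [-0.1, 0.1, -0.6]
gripper_width: 0.5
grasp_force: 0.0
```

The force dropped to zero, so it snapped over. I'll lift off and check.

>>> {"api": "arm_command", "payload": {
  "rows": [
    [[0,0,-0.1],0],
    [[0,0,-0.2],0],
    [[0,0,-0.35],0],
    [[0,0,-0.35],0],
    [[0,0,-0.35],0]
  ]
}}

```text
t: 6.05
tool_pos: [477.5, -38.6, 163.0]
orientation: [0.998, -0.062, 0.001, 0.0]
ft_force: [0.3, 0.0, -0.6]
gripper_width: 0.5
grasp_force: 0.0
```

```bash
python3 -c "
from h import *
q=np.load('q.npy')
a=env.capture('scene')[220:345,300:440,::-1].repeat(4,0).repeat(4,1);b=cv2.imread('pics/scene0.png')[270:310,345:395].repeat(5,0).repeat(5,1)
c=np.zeros((500,800,3),np.uint8);c[:,:560]=a;c[:200,560:790]=b[:,:230]
cv2.imwrite('pics/s4.png',c)
for d in (70,15,0): go(world(q,panel(-3,-77,9)+[0,0,d]),yaw=q[2])"
```

```text
t 6.1 tcp [476.9 -38.6 161.6] yaw -0.125 F [-0.2  0.4 -0.3] turn 0.001
[ 457.5 -201.3  161.4] [0.005 0.82  0.001]
t 6.1 tcp [476.9 -38.6 161.6] yaw -0.125 F [-0.2  0.4 -0.3] turn 0.001
[ 457.5 -201.3  106.4] [0.005 0.82  0.276]
t 6.1 tcp [476.9 -38.6 161.6] yaw -0.125 F [-0.2  0.4 -0.3] turn 0.001
[ 457.5 -201.3   91.4] [0.005 0.82  0.351]
```

View pics/s4.png

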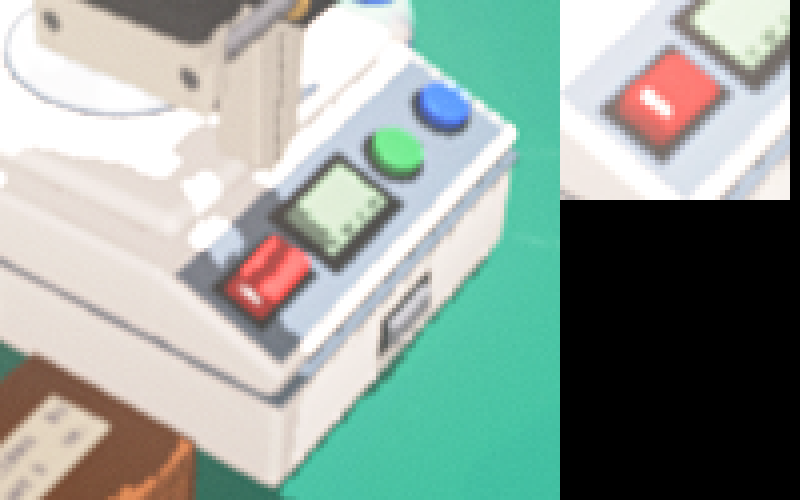

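The rocker's left half is now down and its right half up, so the power is on and the lid is still shut. Next is the blue key.

>>> {"api": "arm_command", "payload": {
  "rows": [
    [[0,0.2,0],0],
    [[0,0.4,0],0],
    [[0.005,0.6,0],0],
    [[0.005,0.82,0],0],
    [[0.005,0.82,0.1],0],
    [[0.005,0.82,0.2],0],
    [[0.005,0.82,0.28],0],
    [[0.005,0.82,0.315],0],
    [[0.005,0.82,0.33],0],
    [[0.005,0.82,0.34],0],
    [[0.005,0.82,0.35],0]
  ]
}}

```text
t: 7.02
tool_pos: [457.6, -201.2, 92.1]
orientation: [0.998, -0.062, 0.0, 0.0]
ft_force: [-2.2, 1.7, 2.2]
gripper_width: 0.6
grasp_force: 1.6
```

>>> {"api": "arm_command", "payload": {
  "rows": [
    [[0,0,0.01],0],
    [[0,0,0.02],0],
    [[0,0,0.025],0],
    [[0,0,0.025],0],
    [[0,0,0.025],0]
  ]
}}

```text
t: 7.43
tool_pos: [458.4, -201.4, 89.8]
orientation: [0.998, -0.062, 0.001, 0.0]
ft_force: [-12.1, 6.6, 26.2]
gripper_width: 0.9
grasp_force: 14.6
```

```bash
python3 -c "
from h import *
s=env.sense();q=np.load('q.npy');print(s['tool_pos'],s['ft_force'], R.from_euler('z',-q[2]).apply(np.array(s['tool_pos'])-[q[0],q[1],0]))
a=env.capture('scene')[215:345,330:450,::-1].repeat(4,0).repeat(4,1)
w=env.capture('wrist')[::,:,::-1];b=cv2.resize(w[180:480,200:440],(320,400))
c=np.zeros((520,800,3),np.uint8);c[:,:480]=a;c[:400,480:]=b
cv2.imwrite('pics/s5.png',c)"
```

```text
[ 458.38437052 -201.44850612   89.76287027] [-12.06451459   6.62272126  26.23338118] [-97.02378434 -77.00964647  89.76287027]
```

View pics/s5.png

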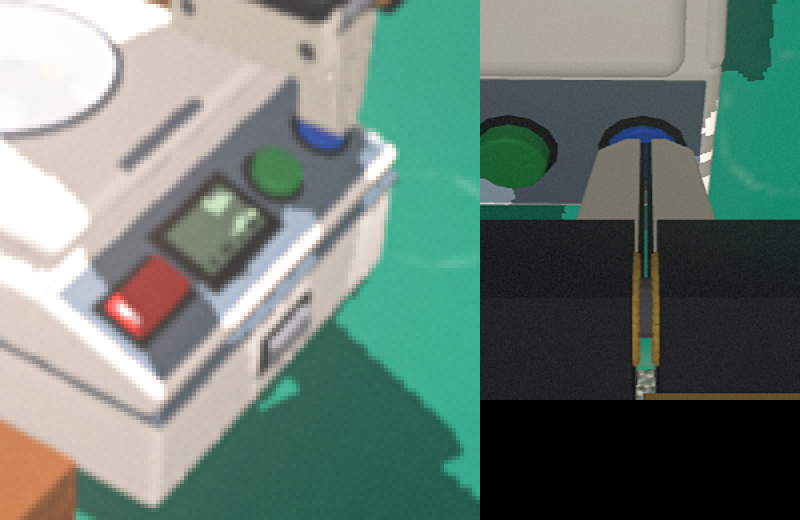

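The fingers are centred on the blue key and touching nothing else. At 26 N the key is fully down. I'll hold briefly, then hand in.

>>> {"api": "arm_command", "payload": {
  "rows": [
    [[0,0,-0.004],0],
    [[0,0,-0.004],0],
    [[0,0,-0.004],0],
    [[0,0,-0.004],0],
    [[0,0,-0.004],0],
    [[0,0,-0.004],0]
  ]
}}

```text
t: 8.03
tool_pos: [458.3, -201.4, 89.9]
orientation: [0.998, -0.062, 0.001, 0.0]
ft_force: [-7.8, 5.6, 20.4]
gripper_width: 0.4
grasp_force: 10.8
```

```bash
python3 -c "
from plant import env
s=env.sense();print(s['tool_pos'],s['ft_force']);print(env.job_done())"
```

```text
[ 458.30166921 -201.42214273   89.94477735] [-7.77862225  5.61415347 20.39447004]
the job is handed in; nothing more can be done
None
```

I handed the job in at about 8 s with the lid latched, the rocker on and the blue key held down at about 20 N; nothing else was touched as far as the pictures and forces show, but the hand-in gave no verdict.

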